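# Present a slide carrier at the end of its ledge

## Robot

A 7-joint arm with a two-finger parallel gripper is mounted at the origin on a cart in front of the work surface, level with it; the furniture and walls round the work are solid. World frame = base frame: x ahead of the robot, y to its left, z up, the work surface at z = 0. Lengths are in mm, angles in rad, forces in N, time in s.
With the tool pointing down it reaches from about 400 to 875 mm from the base axis. Payload 19.3 kg.
Tool frame: the origin (TCP) lies at the very end of the fingers, on their centre line; the grasp point (between the pads) lies 19 mm behind it; x points along the fingers, y is the direction in which the jaws open and shut, and the axes are right-handed (so a half turn about x gives the same grasp; the last joint's range is limited). The gripper opens to 85 mm and grips with 20 to 120 N. Pads are 22 mm wide; open, the fingers measure 114 mm over their backs; the gripper's body (76 mm by 85 mm) begins 54 mm behind the grasp point. The pads swing forward as they close: fully open they stand 13 mm farther back than shut.
Start: joints at [1.119, 0.521, -0.036, 1.599, 0.021, 1.021, -0.113], TCP at [232.842, -579.999, 231.291] pointing down, gripper open.
Joint ranges: [-2.91, 2.91], [-0.3, 2.13], [-1.5, 1.42], [0.17, 2.43], [-1.26, 4.41], [0.16, 1.93], [-2.52, 2.52]. Speed limits (rad/s): [1.89, 1.89, 2.39, 2.39, 3.01, 3.01, 3.01].

## Interface

Orientations are given as a 3x3 rotation matrix whose columns are the frame's x, y, z axes.
In Python, from rig import monitor, imaging, r gives the robot as it stands.
- The arm moves only by the shell command python3 -m handwheel 'ROWS' [FORCE]. ROWS is JSON, a list of rows, each a list of 3 entries, a list of its own where there are three numbers: the opening, from 0 (shut) to 1 (fully open), then the shift along the tool's x, y, z in mm, then the turn about the tool's x in degrees. In form: [[fingers, [x, y, z], spin], ...]. A call has exactly 8 rows; each row shifts and turns the commanded pose from where the row before left it, along the tool's axes as they then stand; what a row does not reach is not made up. A row lasts 1/10 s, in which the tool goes at most 50 mm and 8.59 degrees, less where a joint would pass 70% of its speed; a pose out of reach is approached as far as the arm can. A call is refused whole if a number of a shift passes 50 or a number of a turn 8.59, either way. A call with a gripper value outside its range is refused whole. The fingers move at their own pace and stop on an object; FORCE is the grip in N (left out, the last holds). Time passes only in rows, so rows that do not move let the fingers close, or fill a call up. It gives the time, the measured TCP pose, the force and the opening at its end, in the units of the state.
- monitor.state(): the state, without advancing time (a new reading comes with each control period).
- imaging.read_camera(name): name is "scene" or "top"; returns the picture (400x640x3 uint8, red, green, blue); there is no depth.
- imaging.calibration(name): a dict with "mtx" (3x3 intrinsics, pixels), "pose" (4x4, takes a point from camera to world coordinates). Camera axes: x right, y up, looking along -z (the intrinsics and any distortion apply to the point x, -y, -z); pixel columns grow to the right and rows downward; lengths in mm; the calibration is good to about 2 mm. A picture is of the moment at which its call begins. calibration takes no time and is no camera call.
- r.close_job(): hands the job in, once; it reports no verdict.
The state is a dict: "time_s": time; "joints": joint angles; "qd": joint speeds; "tau": joint torques, N m; "ee_pos": TCP position; "ee_rot": TCP orientation; "force": force on the tool from outside, world axes, zero at the start; "torque": the same for the moment, N m; "grip_width": opening from 0.0 (shut) to 1.0 (fully open).
Only numpy, scipy, OpenCV 4.12 (cv2) and the standard library are available. Lean on these libraries where they do the work, as an engineer would, in place of code of your own. Each camera call takes 0.05 s, during which the arm holds its last target. There are 200 camera calls.

## Task

Press the red stop pin at the end of the ledge fully down with a fingertip, and then push the blue slide carrier along the ledge, over the pin, until the yellow line across it lies at the end of the ledge, so that its edge overhangs ready for the next person to take. Only push: never lift the carrier or push it against the raised pin, keep it flat and square along the ledge, leave the other things alone, and finish with the hand clear.

Things in the scene. Friction and masses are not known exactly. Their poses are not given: they have to be found in the camera images.
- ledge: fixed aluminium ledge (a low bench on two grey legs), flat top 50 mm above the work surface, 300 mm long along its own y, its top reaching from x = -55 to x = +52 mm, where a grey guide fence (14 mm wide, 14 mm above the top, running the whole length) begins. Origin on the work surface. The exit end, with the pin, is at y = -150 mm; the side at -x is open.
- ledge_end (a point): middle (x = 0) of the top edge of the ledge's exit end, 50 mm above the work surface; axes as the ledge's: -y points out past the end, +x towards the fence, z up
- stop_pin_top (a point): top centre of the red stop pin, a round pin of 18 mm diameter with a bevelled top (flat top 9 mm across), standing upright through the ledge's top 20 mm in from its exit end, at the ledge's x = 0; moves down with the pin
- stop_pin (a joint): how far the red pin is pressed down, in m: 0 = its top stands 20 mm above the ledge, 0.020 = flush, 0.0215 = bottomed. It starts between 0 and 0.004. Friction of about 4 N holds it wherever it is left; there is no spring. The carrier slides over it when it is flush (0.0185 or more counts as down).
- carrier: loose blue flat plate for glass slides, 130 mm long along its own y, 86 mm wide along x, 8 mm thick, about 0.2 kg, lying on the ledge's top beside the fence, not touching the pin. Origin at the centre of its underside; -y points to the leading edge (towards the pin). Three white slide seats and a 3 mm wide yellow line across it, 35 mm from the leading edge, all printed flat on its top.
- carrier_lead (a point): middle of the lower edge of the carrier's leading end, 65 mm from its centre; the yellow line is 35 mm behind it
- timer: bystander: small blue bench timer, 62x62x18 mm, lying on the work surface on the open side of the ledge; origin under its centre; leave alone
- petri: bystander: covered petri dish, 90 mm diameter, 15 mm high, on the work surface behind the fence; origin under its centre; leave alone
- reagent_bottle: bystander: bottle with orange cap, 56 mm diameter, 113 mm high, on the work surface behind the fence; origin under its centre; leave alone

How it is judged (in metres and radians):
On the way:
1. the red pin is pressed down while the carrier still lies where it was (value of joint stop_pin above 0.0185 m and distance of carrier from where it was at the start of the episode below 0.012 m), for 0.2 s.
At the end, for the whole second after the job is handed in: the pin is down (0.0185 m or more) and the carrier lies still and flat on the ledge, its leading edge 35 mm past the ledge's end, give or take 12 mm, square to the ledge within 0.12 rad and within 20 mm of the ledge's x = 0 line (value of joint stop_pin above 0.0185 m and y of carrier_lead in the frame of ledge_end between -0.047 and -0.023 m and x of carrier in the frame of ledge between -0.02 and 0.02 m and angle between the y axis of carrier and the y axis of ledge, either way round below 0.12 rad and angle between carrier's own z axis and vertical below 0.05 rad and height (world z) of carrier between 0.046 and 0.055 m and linear speed of carrier below 0.01 m/s); the robot touches nothing.
It fails at once if the carrier is lifted, more than 10 mm above the ledge (height (world z) of carrier above 0.06 m).
It fails at once if the carrier tips or falls off the ledge (angle between carrier's own z axis and vertical above 0.15 rad or height (world z) of carrier below 0.038 m).
It fails at once if the carrier is pushed against the raised pin (contact force between carrier and stop_pin above 1 N and value of joint stop_pin below 0.016 m).
It fails at once if the timer, the petri dish or the bottle is disturbed (moved more than 15 mm) (distance of any of timer, petri, reagent_bottle from where it was at the start of the episode above 0.015 m).
It also fails if it takes over 51 s, if anything falls off the work surface, if the arm or the gripper's body presses on something with over 40 N, if the wrist force passes 120 N, or if a joint passes its speed limit or range.

## Working session

There is one attempt and no reset: what is moved stays moved. The work goes in short steps, Python scripts to look and compute and a shell command to move; the robot and the scene stay as the last step left them, time stands still between calls to the robot, and variables do not carry over. Pictures are saved under pics/ and viewed, about 8 in all and at most 12, crops included, and the job is handed in when it is done.

```bash
ls; mkdir -p pics; python3 - <<'E'
from rig import monitor, imaging
import cv2
s=monitor.state();print(s['time_s'],s['ee_pos'],s['ee_rot'],s['force'],s['grip_width'])
for n in('scene','top'):
    cv2.imwrite(f'pics/{n}0.png',imaging.read_camera(n)[:,:,::-1]);c=imaging.calibration(n);print(c)
E
```

```text
pics
0.0 [ 232.73480296 -579.6996129   230.72994939] [[-4.76351999e-04  3.72559944e-01 -9.28008007e-01]
 [ 1.01550852e-03 -9.28007454e-01 -3.72560243e-01]
 [-9.99999371e-01 -1.11986985e-03  6.37204080e-05]] [ 0.17866335 -0.79698233  0.72813307] 1.0023586170634986
{'mtx': array([[474.25314196,   0.        , 313.08796438],
       [  0.        , 474.25314196, 200.85233581],
       [  0.        ,   0.        ,   1.        ]]), 'pose': array([[-6.62830186e-01,  4.84029953e-01, -5.71289024e-01,
         4.87431703e+01],
       [-7.48734869e-01, -4.21090935e-01,  5.11936052e-01,
         6.20631377e+02],
       [ 7.22775378e-03,  7.67070681e-01,  6.41521886e-01,
         6.09246991e+02],
       [ 0.00000000e+00,  0.00000000e+00,  0.00000000e+00,
         1.00000000e+00]])}
{'mtx': array([[463.27031107,   0.        , 312.8527459 ],
       [  0.        , 463.27031107, 200.19284164],
       [  0.        ,   0.        ,   1.        ]]), 'pose': array([[-2.52382715e-02,  9.94765117e-01, -9.90221794e-02,
         4.49642708e+02],
       [-9.99539231e-01, -2.67814357e-02, -1.42856423e-02,
         1.99444333e+02],
       [-1.68628147e-02,  9.86160082e-02,  9.94982677e-01,
         9.28485360e+02],
       [ 0.00000000e+00,  0.00000000e+00,  0.00000000e+00,
         1.00000000e+00]])}
```

View pics/scene0.png

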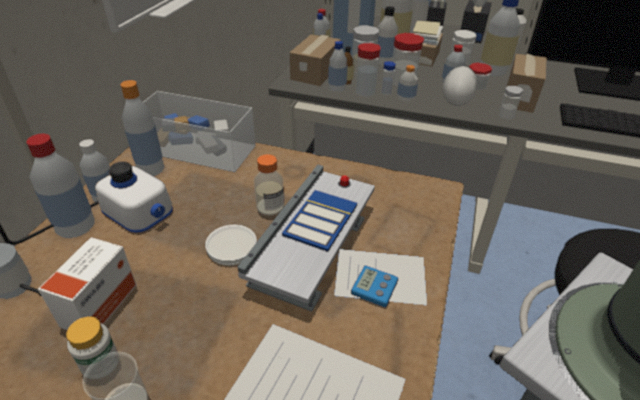

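View pics/top0.png

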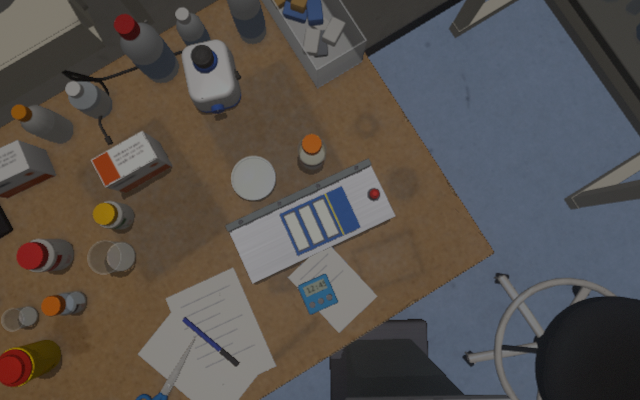

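The scene shows the ledge running with the red pin at top (374,194) / scene (344,182), the blue carrier centred near top (320,221), the timer at (318,293), the petri at (253,178) and the bottle at (312,150). I'll measure these now.

```bash
cat > h.py <<'E'
import numpy as np, cv2
from rig import monitor, imaging
def ray(n,u,v):
    c=imaging.calibration(n);P=c['pose'];d=np.linalg.solve(c['mtx'],[u,v,1.]);return P[:3,3],P[:3,:3]@(d*[1,-1,-1])
def onz(n,u,v,z):
    o,d=ray(n,u,v);return o+d*(z-o[2])/d[2]
def tri(a,b):
    (o,d),(p,e)=ray('scene',*a),ray('top',*b)
    s,t=np.linalg.lstsq(np.c_[d,-e],p-o,rcond=None)[0];A,B=o+s*d,p+t*e
    return (A+B)/2,np.linalg.norm(A-B)
def proj(n,X):
    c=imaging.calibration(n);P=c['pose'];q=P[:3,:3].T@(np.asarray(X,float)-P[:3,3]);q=c['mtx']@(q*[1,-1,-1]);return q[:2]/q[2]
def mask(im,roi,lo,hi):
    h=cv2.cvtColor(im,cv2.COLOR_RGB2HSV);m=cv2.inRange(h,lo,hi);k=np.zeros_like(m);x0,y0,x1,y1=roi;k[y0:y1,x0:x1]=m[y0:y1,x0:x1];return k
def big(m):
    return max(cv2.findContours(m,cv2.RETR_EXTERNAL,cv2.CHAIN_APPROX_NONE)[0],key=cv2.contourArea)
def red(n,roi):
    im=imaging.read_camera(n);m=mask(im,roi,(0,120,60),(6,255,255))|mask(im,roi,(172,120,60),(180,255,255))
    ys,xs=np.nonzero(m);return (xs.mean(),ys.mean()),len(xs),(ys.min(),ys.max())
E
python3 - <<'E'
from h import *
np.set_printoptions(precision=1,suppress=True)
rs=red('scene',(325,165,365,195));rt=red('top',(360,180,390,205));print(rs,rt,tri(rs[0],rt[0]))
im=imaging.read_camera('top')
m=mask(im,(260,175,365,260),(100,110,40),(125,255,255));c=cv2.convexHull(big(m))
W=np.array([onz('top',*p,58)[:2] for p in c[:,0]],np.float32);r=cv2.minAreaRect(W);print('carrier',r,cv2.boxPoints(r).tolist())
m=mask(im,(225,160,400,285),(0,0,150),(180,45,255));m=cv2.morphologyEx(m,cv2.MORPH_OPEN,np.ones((5,5)))
c=big(m);W=np.array([onz('top',*p,50)[:2] for p in c[:,0]],np.float32);r2=cv2.minAreaRect(W);print('ledge',r2,cv2.boxPoints(r2))
v=im.copy();cv2.drawContours(v,[c],-1,(0,255,0),1)
cv2.imwrite('pics/led.png',cv2.resize(v[140:320,210:420],None,fx=3.5,fy=3.2)[:,:,::-1])
# timer/petri/bottle rough
for k,p,z in(('timer',(318,293),18),('petri',(253,178),15),('bottle',(312,145),113)):print(k,onz('top',*p,z))
E
```

```text
((np.float64(344.2716049382716), np.float64(180.3827160493827)), 81, (np.int64(175), np.int64(185))) ((np.float64(373.90277777777777), np.float64(193.41666666666666)), 72, (np.int64(189), np.int64(198))) (array([545.7,  96.3,  58.8]), np.float64(0.6579165888472427))
carrier ((490.6788330078125, 217.4715576171875), (84.57566833496094, 91.30467987060547), 22.733678817749023) [[434.0340270996094, 243.2351531982422], [469.3185729980469, 159.0238494873047], [547.3236083984375, 191.7079620361328], [512.0390625, 275.91925048828125]]Traceback (most recent call last):
  File "<stdin>", line 8, in <module>
  File "h.py", line 16, in big
    return max(cv2.findContours(m,cv2.RETR_EXTERNAL,cv2.CHAIN_APPROX_NONE)[0],key=cv2.contourArea)
ValueError: max() iterable argument is empty
```

```bash
python3 - <<'E'
from h import *
np.set_printoptions(precision=1,suppress=True)
im=imaging.read_camera('top');hsv=cv2.cvtColor(im,cv2.COLOR_RGB2HSV)
print(hsv[250,260],hsv[205,375],hsv[262,300],hsv[160,345])
m=mask(im,(270,175,365,260),(100,110,40),(125,255,255))
ys,xs=np.nonzero(m);W=np.array([onz('top',*p,58)[:2] for p in zip(xs,ys)],np.float32);r=cv2.minAreaRect(W);print('carrier',r,cv2.boxPoints(r).tolist())
m=mask(im,(225,160,400,285),(0,0,105),(180,60,255));m=cv2.morphologyEx(m,cv2.MORPH_CLOSE,np.ones((5,5)))
c=big(m);W=np.array([onz('top',*p,50)[:2] for p in c[:,0]],np.float32);r2=cv2.minAreaRect(W);print('ledge',r2,cv2.boxPoints(r2))
v=im.copy();cv2.drawContours(v,[c],-1,(0,255,0),1)
cv2.imwrite('pics/led.png',cv2.resize(v[140:320,210:420],None,fx=3.5,fy=3.2)[:,:,::-1])
for k,p,z in(('timer',(318,293),18),('petri',(253,178),15),('bottle',(312,145),113)):print(k,onz('top',*p,z))
E
```

```text
[130   5 145] [135   4 145] [14 71 68] [ 16 111 103]
carrier ((497.7268371582031, 200.71868896484375), (84.56893157958984, 127.72064208984375), 22.78084373474121) [[434.0137023925781, 243.22457885742188], [483.46807861328125, 125.46707916259766], [561.43994140625, 158.21279907226562], [511.985595703125, 275.9703063964844]]
ledge ((450.3766174316406, 196.2000274658203), (197.93980407714844, 300.5890197753906), 23.57573699951172) [[299.6 294.4]
 [419.8  18.9]
 [601.2  98. ]
 [481.  373.5]]
timer [359.4 207.1  18. ]
petri [588.3 330.9  15. ]
bottle [630.1 210.2 113. ]
```

View pics/led.png

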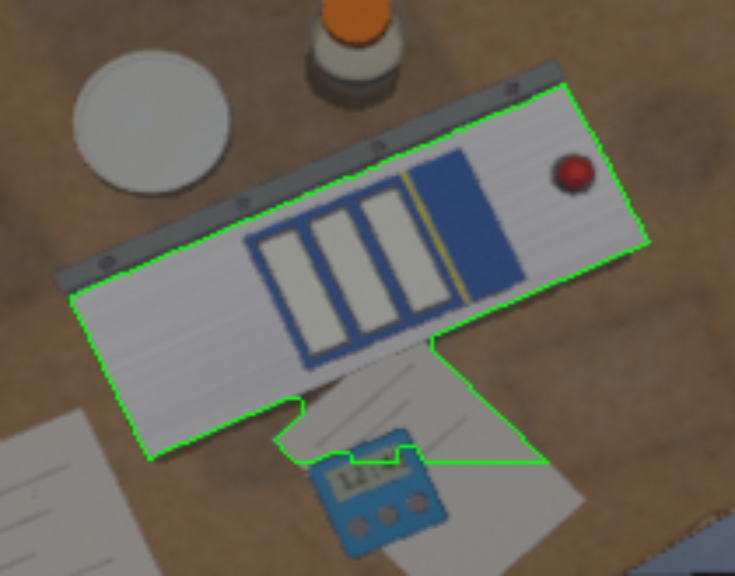

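The contour gives the ledge corners, at about (371,167), (396,216), (253,283) and (230,233) in the top image. The carrier centre is about (498,201) with yaw +22.8°, and its size checks at 128x85. The pin is at about (546,96), 20 mm in from the exit end. The carrier has about 105 mm to travel. First I move towards a point above the pin with the fingers shutting.

```bash
python3 -m handwheel '[[0,[0,-32,-34],0],[0,[0,-32,-34],0],[0,[0,-32,-34],0],[0,[0,-32,-34],0],[0,[0,-32,-34],0],[0,[0,-32,-34],0],[0,[0,-32,-34],0],[0,[0,-32,-34],0]]'
python3 -m handwheel '[[0,[0,-32,-34],0],[0,[0,-32,-34],0],[0,[0,-32,-34],0],[0,[0,-32,-34],0],[0,[0,-32,-34],0],[0,[0,-32,-34],0],[0,[0,-32,-34],0],[0,[0,-32,-34],0]]'
python3 - <<'E'
from h import *
np.set_printoptions(precision=3,suppress=True)
a=[onz('top',*p,50)[:2] for p in((371.4,166.6),(395.7,215.6),(252.9,283.4),(230,232.8))]
A=np.array(a);print(A,np.linalg.norm(A[0]-A[1]),np.linalg.norm(A[1]-A[2]))
d=(A[1]-A[2])+(A[0]-A[3]);u=d/np.linalg.norm(d);x=np.array([-u[1],u[0]])
print('exit dir',u,'fence',x, 'end mid',(A[0]+A[1])/2+1.5*x)
s=monitor.state();print(s['time_s'],s['ee_pos'],s['ee_rot'],s['joints'],s['force'])
E
```

```text
time_s: 1.1
ee_pos: [390.4, -239.4, 231.5]
ee_rot: [[0.0, 0.372, -0.928], [-0.0, -0.928, -0.372], [-1.0, 0.001, -0.0]]
force: [1.4, -0.3, -0.4]
grip_width: -0.001
time_s: 1.9
ee_pos: [547.5, 99.6, 231.4]
ee_rot: [[0.0, 0.372, -0.928], [-0.0, -0.928, -0.372], [-1.0, 0.0, -0.0]]
force: [0.5, -1.1, 1.2]
grip_width: -0.001
[[598.694  98.303]
 [503.535  55.932]
 [383.242 328.497]
 [479.121 370.876]] 104.16564799691665 297.9302038814636
exit dir [ 0.403 -0.915] fence [0.915 0.403] end mid [552.488  77.721]
1.9 [547.484  99.592 231.388] [[ 0.     0.372 -0.928]
 [-0.    -0.928 -0.372]
 [-1.     0.    -0.   ]] [-0.055  0.426 -0.313  1.772  0.155  0.967 -1.619] [ 0.471 -1.065  1.17 ]
```

```bash
python3 -m handwheel '[[0,[16,0,0],8.5],[0,[16,0,0],8.5],[0,[16,0,0],8.5],[0,[16,0,0],8.5],[0,[16,0,0],8.5],[0,[16,0,0],8.5],[0,[16,0,0],8.5],[0,[16,0,0],8.5]]'
python3 -m handwheel '[[0,[5,0,0],8.5],[0,[5,0,0],8.5],[0,[5,0,0],3.3],[0,[0,3.7,-2.3],0],[0,[0,0,0],0],[0,[0,0,0],0],[0,[0,0,0],0],[0,[0,0,0],0]]'
python3 - <<'E'
from h import *
print(monitor.state()['joints'])
for n,r in(('scene',(250,100,450,260)),('top',(300,130,430,260))):
    im=imaging.read_camera(n)[:,:,::-1].copy()
    x0,y0,x1,y1=r;cv2.imwrite(f'pics/p1{n}.png',cv2.resize(im[y0:y1,x0:x1],None,fx=3,fy=3))
a=cv2.imread('pics/p1scene.png');b=cv2.imread('pics/p1top.png')
h=max(a.shape[0],b.shape[0]);c=np.zeros((h,a.shape[1]+b.shape[1],3),np.uint8);c[:a.shape[0],:a.shape[1]]=a;c[:b.shape[0],a.shape[1]:]=b
cv2.imwrite('pics/p1.png',cv2.resize(c,None,fx=.8,fy=.8))
E
```

```text
time_s: 2.7
ee_pos: [546.5, 97.2, 103.9]
ee_rot: [[-0.002, -0.71, -0.704], [0.001, -0.704, 0.71], [-1.0, 0.001, 0.002]]
force: [-0.9, 1.0, -1.3]
grip_width: 0.001
time_s: 3.5
ee_pos: [544.3, 94.1, 90.0]
ee_rot: [[-0.001, -0.91, -0.415], [0.001, -0.415, 0.91], [-1.0, 0.001, 0.002]]
force: [0.2, 0.3, -0.7]
grip_width: -0.003
[-0.64570077  0.67746568  0.52855587  1.92401693 -0.52805398  0.6818872
 -2.50645967]
```

View pics/p1.png

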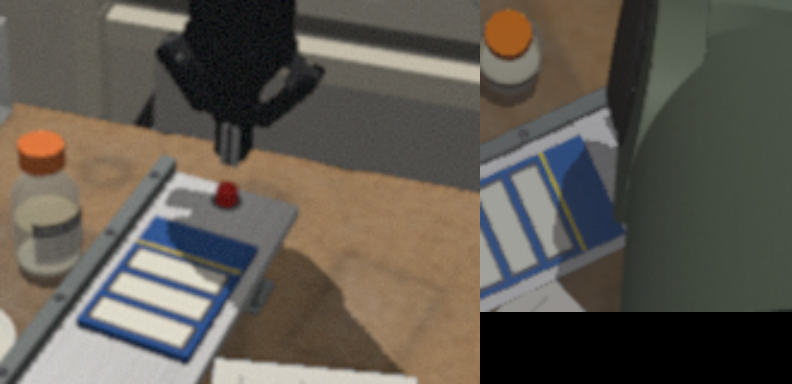

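The fingertip hovers about 20 mm above the pin, at crop (232,162) against the pin at (228,190). Joint 7 is right at its limit, so I'll turn the tool back by a half turn (same grasp) before pressing.

```bash
python3 -m handwheel '[[0,[0,0,0],-8.5],[0,[0,0,0],-8.5],[0,[0,0,0],-8.5],[0,[0,0,0],-8.5],[0,[0,0,0],-8.5],[0,[0,0,0],-8.5],[0,[0,0,0],-8.5],[0,[0,0,0],-8.5]]'
python3 -m handwheel '[[0,[0,0,0],-8.5],[0,[0,0,0],-8.5],[0,[0,0,0],-8.5],[0,[0,0,0],-8.5],[0,[0,0,0],-8.5],[0,[0,0,0],-8.5],[0,[0,0,0],-8.5],[0,[0,0,0],-8.5]]'
python3 -m handwheel '[[0,[0,0,0],-8.5],[0,[0,0,0],-8.5],[0,[0,0,0],-8.5],[0,[0,0,0],-8.5],[0,[0,0,0],-8.5],[0,[0,1.4,-1.5],0],[0,[5,0,0],0],[0,[5,0,0],0]]'
python3 -c "
from rig import monitor
print(monitor.state()['joints'])"
```

```text
time_s: 4.4
ee_pos: [544.1, 94.2, 89.8]
ee_rot: [[-0.002, 0.051, -0.999], [0.001, -0.999, -0.051], [-1.0, -0.001, 0.001]]
force: [-0.3, 0.3, -0.0]
grip_width: 0.0
time_s: 5.2
ee_pos: [544.2, 94.2, 89.8]
ee_rot: [[-0.001, 0.945, -0.327], [0.001, -0.327, -0.945], [-1.0, -0.001, -0.0]]
force: [-0.4, 0.0, -0.1]
grip_width: 0.001
time_s: 6.0
ee_pos: [544.8, 96.3, 79.3]
ee_rot: [[-0.002, 0.922, 0.388], [0.001, 0.388, -0.922], [-1.0, -0.001, -0.001]]
force: [-0.8, 0.4, -0.9]
grip_width: 0.002
[-0.05921951  0.63428859 -0.30833924  1.8946756   0.29671283  0.65835669
 -0.1491877 ]
```

```bash
python3 -m handwheel '[[0,[2,0,0],0],[0,[2,0,0],0],[0,[2,0,0],0],[0,[2,0,0],0],[0,[2,0,0],0],[0,[2,0,0],0],[0,[2,0,0],0],[0,[2,0,0],0]]'
python3 -m handwheel '[[0,[2,0,0],0],[0,[2,0,0],0],[0,[2,0,0],0],[0,[1,0,0],0],[0,[1,0,0],0],[0,[1,0,0],0],[0,[0,0,0],0],[0,[0,0,0],0]]'
```

```text
time_s: 6.8
ee_pos: [544.8, 96.3, 63.7]
ee_rot: [[-0.002, 0.92, 0.391], [0.001, 0.391, -0.92], [-1.0, -0.001, -0.001]]
force: [-1.1, -0.4, 4.9]
grip_width: -0.002
time_s: 7.6
ee_pos: [544.6, 96.3, 54.5]
ee_rot: [[-0.002, 0.92, 0.391], [0.001, 0.391, -0.92], [-1.0, -0.002, -0.001]]
force: [0.2, 0.2, 1.1]
grip_width: -0.001
```

```bash
python3 -m handwheel '[[0,[1,0,0],0],[0,[1,0,0],0],[0,[1,0,0],0],[0,[1,0,0],0],[0,[0.5,0,0],0],[0,[0.5,0,0],0],[0,[0,0,0],0],[0,[0,0,0],0]]'
```

```text
time_s: 8.4
ee_pos: [544.7, 96.3, 50.1]
ee_rot: [[-0.002, 0.92, 0.391], [0.0, 0.391, -0.92], [-1.0, -0.001, -0.001]]
force: [-3.5, -0.9, 13.4]
grip_width: 0.0
```

```bash
python3 -m handwheel '[[0,[0.7,0,0],0],[0,[0,0,0],0],[0,[-5,0,0],0],[0,[-15,0,0],0],[0,[-20,0,0],0],[0,[-10,0,0],0],[0.5,[0,0,-20],0],[0.5,[0,0,-30],0]]'
python3 -m handwheel '[[0.5,[0,0,-40],0],[0.5,[0,0,-40],0],[0.5,[0,0,-40],0],[0.5,[0,-2.6,-30],0],[0.5,[0,0,-10],0],[0.5,[10,0,0],0],[0.5,[10,0,0],0],[0.5,[0,0,0],0]]'
python3 - <<'E'
from h import *
print(tri(red('scene',(325,165,365,195))[0],red('top',(360,180,390,205))[0]))
for n,r in(('scene',(200,140,400,300)),('top',(220,140,400,290))):
    im=imaging.read_camera(n)[:,:,::-1].copy()
    x0,y0,x1,y1=r;cv2.imwrite(f'pics/p2{n}.png',cv2.resize(im[y0:y1,x0:x1],(400,int(400*(y1-y0)/(x1-x0)))))
a=cv2.imread('pics/p2scene.png');b=cv2.imread('pics/p2top.png')
cv2.imwrite('pics/p2.png',np.hstack([a[:320],b[:320]]))
m=mask(cv2.cvtColor(cv2.imread('pics/p2top.png'),cv2.COLOR_BGR2RGB),(0,0,400,330),(100,110,40),(125,255,255))
print(cv2.minAreaRect(np.argwhere(m)[:,::-1].astype(np.float32)))
E
```

```text
time_s: 9.2
ee_pos: [525.8, 141.2, 99.7]
ee_rot: [[-0.001, 0.921, 0.389], [0.0, 0.389, -0.921], [-1.0, -0.0, -0.0]]
force: [0.4, 1.2, 0.3]
grip_width: 0.327
time_s: 10.0
ee_pos: [460.1, 286.5, 77.5]
ee_rot: [[-0.004, 0.921, 0.39], [-0.001, 0.39, -0.921], [-1.0, -0.004, -0.0]]
force: [-0.3, 0.4, -0.2]
grip_width: 0.5h.py:19: RuntimeWarning: Mean of empty slice.
  ys,xs=np.nonzero(m);return (xs.mean(),ys.mean()),len(xs),(ys.min(),ys.max())
  ret = ret.dtype.type(ret / rcount)
Traceback (most recent call last):
  File "h.py", line 19, in red
    ys,xs=np.nonzero(m);return (xs.mean(),ys.mean()),len(xs),(ys.min(),ys.max())
                                                              ~~~~~~^^
ValueError: zero-size array to reduction operation minimum which has no identity
```

```bash
python3 - <<'E'
from h import *
o=[]
for n,r in(('scene',(200,140,400,300)),('top',(220,130,420,290))):
    im=imaging.read_camera(n)[:,:,::-1]
    x0,y0,x1,y1=r;o.append(cv2.resize(im[y0:y1,x0:x1],(400,320)))
cv2.imwrite('pics/p2.png',np.hstack(o))
E
```

```text
(no output)
```

View pics/p2.png

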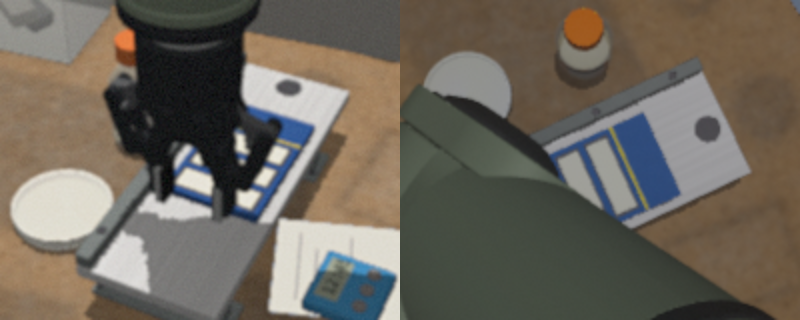

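The pin now appears as a flush dark disc (scene crop (288,87), top crop (707,128)) with no red visible, and the carrier hasn't moved. The half-open fingers stand behind its trailing edge. Next I descend to the ledge top.

```bash
python3 -m handwheel '[[0.5,[8,0,0],0],[0.5,[8,0,0],0],[0.5,[2,0,0],0],[0.5,[2,0,0],0],[0.5,[1,0,0],0],[0.5,[1,0,0],0],[0.5,[0,0,0],0],[0.5,[0,0,0],0]]'
```

```text
time_s: 10.95
ee_pos: [460.2, 288.6, 57.3]
ee_rot: [[-0.002, 0.92, 0.391], [0.001, 0.391, -0.92], [-1.0, -0.001, -0.001]]
force: [0.3, -0.1, -0.6]
grip_width: 0.5
```

```bash
python3 -m handwheel '[[0.5,[1,0,0],0],[0.5,[1,0,0],0],[0.5,[1,0,0],0],[0.5,[1,0,0],0],[0.5,[0,0,0],0],[0.5,[0,0,0],0],[0.5,[0,0,0],0],[0.5,[0,0,0],0]]'
```

```text
time_s: 11.75
ee_pos: [460.1, 288.5, 53.3]
ee_rot: [[-0.002, 0.92, 0.391], [0.001, 0.391, -0.92], [-1.0, -0.001, -0.001]]
force: [-1.0, 0.2, 0.5]
grip_width: 0.502
```

```bash
python3 -m handwheel '[[0.5,[1,0,0],0],[0.5,[1,0,0],0],[0.5,[1,0,0],0],[0.5,[0,0,0],0],[0.5,[0,0,0],0],[0.5,[0,0,0],0],[0.5,[0,0,0],0],[0.5,[0,0,0],0]]'
```

```text
time_s: 12.55
ee_pos: [460.1, 288.5, 50.2]
ee_rot: [[-0.002, 0.92, 0.391], [0.001, 0.391, -0.92], [-1.0, -0.001, -0.001]]
force: [0.5, 0.2, 0.4]
grip_width: 0.5
```

```bash
python3 -m handwheel '[[0.5,[1,0,0],0],[0.5,[1,0,0],0],[0.5,[0.5,0,0],0],[0.5,[0.5,0,0],0],[0.5,[0,0,0],0],[0.5,[0,0,0],0],[0.5,[0,0,0],0],[0.5,[0,0,0],0]]'
```

```text
time_s: 13.35
ee_pos: [460.2, 288.5, 48.1]
ee_rot: [[-0.001, 0.92, 0.391], [0.001, 0.391, -0.92], [-1.0, -0.001, -0.001]]
force: [-5.2, -3.6, 23.0]
grip_width: 0.502
```

```bash
python3 -m handwheel '[[0.5,[-3,0,0],0],[0.5,[0,0,6],0],[0.5,[0,0,4],0],[0.5,[0,0,3],0],[0.5,[0,0,4],0],[0.5,[0,0,4],0],[0.5,[0,0,4],0],[0.5,[0,0,4],0]]'
python3 -m handwheel '[[0.5,[0,0,5],0],[0.5,[0,0,5],0],[0.5,[0,0,5],0],[0.5,[0,0,5],0],[0.5,[0,0,5],0],[0.5,[0,0,5],0],[0.5,[0,0,5],0],[0.5,[0,0,5],0]]'
python3 - <<'E'
from h import *
o=[]
for n,r in(('scene',(220,130,420,290)),('top',(240,130,440,290))):
    im=imaging.read_camera(n)[:,:,::-1]
    x0,y0,x1,y1=r;o.append(cv2.resize(im[y0:y1,x0:x1],(400,320)))
cv2.imwrite('pics/p3.png',np.hstack(o))
E
```

```text
time_s: 14.15
ee_pos: [471.6, 261.5, 50.1]
ee_rot: [[-0.002, 0.92, 0.391], [0.001, 0.391, -0.92], [-1.0, -0.001, -0.001]]
force: [-0.2, 1.2, -0.2]
grip_width: 0.503
time_s: 14.95
ee_pos: [487.3, 224.7, 50.2]
ee_rot: [[-0.002, 0.92, 0.391], [0.001, 0.391, -0.92], [-1.0, -0.001, -0.001]]
force: [0.7, 0.5, 0.4]
grip_width: 0.502
```

View pics/p3.png

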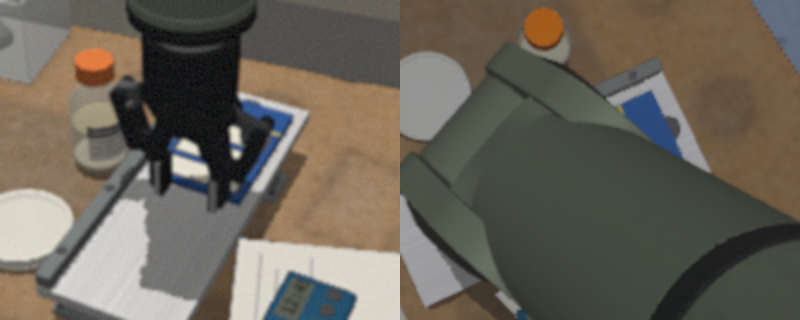

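The carrier is flat and square, and its leading edge reaches the flush pin (top crop (650,93) to (685,157)). I'll compute what distance remains.

```bash
python3 - <<'E'
from h import *
im=imaging.read_camera('top')
m=mask(im,(345,165,400,230),(100,110,40),(125,255,255))
u=np.array([.397,-.918]);x=np.array([.918,.397]);E=np.array([552.5,77.7])
ys,xs=np.nonzero(m);W=np.array([onz('top',*p,58)[:2]-E for p in zip(xs,ys)])
S,X=W@u,W@x
for a in range(-10,45,8):
    k=(X>a)&(X<a+8)
    if k.sum()>3:print(a,k.sum(),round(S[k].max(),1))
print('xmax',X.max())
print('tcp along',(np.array([487.3,224.7])-E)@u)
E
```

```text
-10 43 -20.0
-2 49 -20.1
6 54 -20.2
14 62 -20.4
22 68 -20.5
30 68 -20.6
38 22 -20.7
xmax 40.55654034551468
tcp along -160.8304
```

```bash
python3 -m handwheel '[[0.5,[0,0,5],0],[0.5,[0,0,5],0],[0.5,[0,0,5],0],[0.5,[0,0,5],0],[0.5,[0,0,5],0],[0.5,[0,0,5],0],[0.5,[0,0,5],0],[0.5,[0,0,5],0]]'
python3 -m handwheel '[[0.5,[0,0,4],0],[0.5,[0,0,4],0],[0.5,[0,0,3],0],[0.5,[0,0,2],0],[0.5,[0,0,1],0],[0.5,[0,0,0],0],[0.5,[0,0,0],0],[0.5,[0,0,0],0]]'
python3 -m handwheel '[[0.5,[0,0,-5],0],[0.5,[0,0,-10],0],[0.5,[0,0,-15],0],[0.5,[-10,0,-10],0],[0.5,[-30,0,-10],0],[0.5,[-40,0,-20],0],[0.5,[-40,0,-30],0],[0.5,[-30,0,-40],0]]'
python3 -m handwheel '[[0.5,[0,0,-40],0],[0.5,[0,0,-40],0],[0.5,[0,0,-30],0],[0.5,[0,0,-30],0],[0.5,[0,0,0],0],[0.5,[0,0,0],0],[0.5,[0,0,0],0],[0.5,[0,0,0],0]]'
python3 - <<'E'
from h import *
o=[]
for n,r in(('scene',(220,130,420,290)),('top',(240,130,440,290))):
    im=imaging.read_camera(n)
    x0,y0,x1,y1=r;o.append(cv2.resize(im[y0:y1,x0:x1,::-1],(400,320)))
cv2.imwrite('pics/p4.png',np.hstack(o))
m=mask(im,(300,145,425,260),(100,110,40),(125,255,255))
u=np.array([.397,-.918]);x=np.array([.918,.397]);E=np.array([552.5,77.7])
ys,xs=np.nonzero(m);W=np.array([onz('top',*p,58)[:2]-E for p in zip(xs,ys)])
S,X=W@u,W@x
for a in range(-45,45,10):
    k=(X>a)&(X<a+10)
    if k.sum()>3:print(a,k.sum(),round(S[k].max(),1))
print('x',X.min(),X.max(),'S',S.min())
E
```

```text
time_s: 15.9
ee_pos: [502.9, 187.8, 50.1]
ee_rot: [[-0.002, 0.92, 0.391], [0.001, 0.391, -0.92], [-1.0, -0.001, -0.001]]
force: [-0.7, 1.2, 2.0]
grip_width: 0.502
time_s: 16.7
ee_pos: [508.2, 175.4, 50.0]
ee_rot: [[-0.002, 0.92, 0.392], [0.001, 0.392, -0.92], [-1.0, -0.002, -0.001]]
force: [0.4, -0.2, 0.5]
grip_width: 0.499
time_s: 17.5
ee_pos: [453.3, 305.0, 203.5]
ee_rot: [[0.0, 0.921, 0.39], [0.001, 0.39, -0.921], [-1.0, 0.001, -0.001]]
force: [1.0, 0.7, -1.0]
grip_width: 0.497
time_s: 18.3
ee_pos: [399.3, 432.2, 200.7]
ee_rot: [[-0.002, 0.921, 0.39], [0.0, 0.39, -0.921], [-1.0, -0.001, -0.001]]
force: [0.1, -0.6, 0.7]
grip_width: 0.499
-45 207 32.1
-35 138 32.8
-25 136 32.8
-15 136 32.7
-5 133 32.6
5 134 32.5
15 136 33.2
25 135 33.1
35 150 33.0
x -44.27269933406931 40.71499632217388 S -95.71404261905963
```

View pics/p4.png

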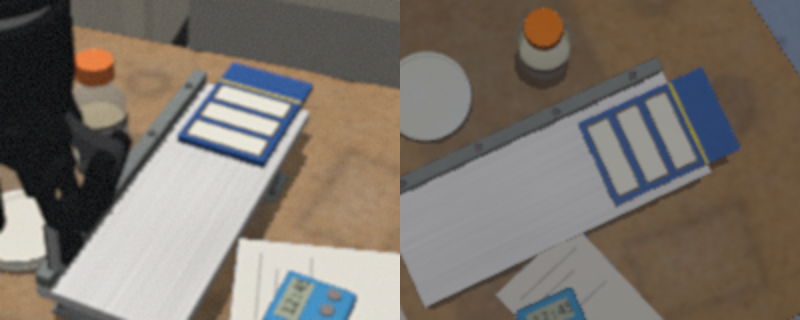

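The yellow line lies at the ledge end, at top crop (690,115). The carrier is flat and square with its leading edge about 33 mm past the end, and the hand is clear and high. I'm handing it in.

```bash
python3 -c "
from rig import monitor,r
r.close_job();print(monitor.state()['time_s'])"
```

```text
the job is handed in; nothing more can be done
the job is handed in; nothing more can be done
```

I pressed the red pin flush with the shut fingertips before the carrier had moved, then pushed the carrier over it from behind with the half-open fingers and backed the hand away. I handed the job in at about 18.4 s, well inside the 51 s limit; no verdict is reported.

- **Pin:** the fingertip reached z = 50.1 mm at 13 N, and afterwards no red was visible and the pin showed as a flush disc. I couldn't see it after the push because the carrier covers it.
- **Carrier:** the leading edge is about 33 mm past the ledge end (target 35 ± 12). It sits at about x = -2 mm, square to within about 1°, and looks flat, with the yellow line at the end of the ledge.
- **Other things:** the timer, petri dish and bottle looked untouched in the last picture. The hand is clear, with the TCP at z ≈ 200 mm beyond the back end of the ledge.
- **Disagreements:** the ledge yaw from its edges (23.8°) and the carrier yaw (22.8°) differed by about 1°, within tolerance. My first quarter turn of the tool took joint 7 to within 0.02 rad of its limit, so I turned the tool back half a turn before pressing.

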